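Kit out the power supply build

ROBOT

A 7-joint arm with a two-finger parallel gripper is mounted at the origin on the work surface. World frame = base frame: x ahead of the robot, y to its left, z up, the work surface at z = 0. Lengths are in m, angles in rad, forces in N, time in s.
With the tool pointing down it reaches from about 0.425 to 0.95 m from the base axis. Payload 4.7 kg.
Tool frame: the origin (TCP) lies at the very end of the fingers, on their centre line; the grasp point (between the pads) lies 19 mm behind it; z points along the fingers, y is the line along which they close (so a half turn about z gives the same grasp; the last joint's range is limited). The gripper opens to 87 mm and grips with 3 to 60 N. Pads are 19 mm wide; open, the fingers measure 117 mm over their backs; the gripper's body (75 mm by 190 mm) begins 51 mm behind the grasp point.
Start: joints at [1.292, 0.469, -0.049, 1.532, 0.024, 1.141, -0.082], TCP at [0.167, -0.654, 0.223] pointing down, gripper open.
Joint ranges: [-2.59, 2.59], [-0.33, 1.99], [-1.39, 1.29], [0.1, 2.45], [-1.04, 4.18], [0.21, 1.99], [-2.66, 2.66]. Speed limits (rad/s): [2.57, 2.57, 3.14, 3.14, 3.14, 3.14, 3.14].

INTERFACE

Orientations are given as a unit quaternion [w, x, y, z].
In Python, from station import bot gives the robot as it stands.
- The arm moves only by the tool drive_tool, never from a script. Its argument "steps" is a list of rows, each an object of numbers: "dx", "dy", "dz": the shift along the world's x, y, z in mm; "wx", "wy", "wz": the turn, a rotation vector about the world's x, y, z in degrees; "hand": the opening, from 0 (shut) to 1 (fully open). In form: [{"dx": .., "dy": .., "dz": .., "wx": .., "wy": .., "wz": .., "hand": ..}, ...]. A call has 1 to 10 rows; each row shifts and turns the commanded pose from where the row before left it; what a row does not reach is not made up. A row lasts 1/12 s, in which the tool goes at most 41.7 mm and 7.16 degrees, less where a joint would pass 70% of its speed; a pose out of reach is approached as far as the arm can. A call is refused whole if a number of a shift passes 41.7 or a number of a turn 7.16, either way. A call with a gripper value outside its range is refused whole. The fingers move at their own pace and stop on an object; "grip_force" is the grip in N (left out, the last holds). Time passes only in rows, so rows that do not move let the fingers close. It gives the time, the measured TCP pose, the force, the opening and the grip force at its end, in the units of the state.
- bot.sense(): the state, without advancing time (a new reading comes with each control period).
- bot.read_camera(name): name is "scene" or "top"; returns a dict with "frame" (480x640x3 uint8, red, green, blue), "z_map" (480x640 float32, m along the optical axis (not along the pixel's ray), 0 where there is no reading), "vertical_fov" (degrees; the focal length in pixels is half the picture's height over the tangent of half this angle, whatever the lens; pixels are square), "cx", "cy" (the principal point, pixels), "world_from_camera" (4x4, takes a point from camera to world coordinates). Camera axes: x right, y up, looking along -z (the intrinsics and any distortion apply to the point x, -y, -z); pixel columns grow to the right and rows downward; lengths in m; the calibration is good to about 2 mm. A picture is of the moment at which its call begins.
- bot.sign_off(): hands the job in; it is judged then, once.
The state is a dict: "t": time; "joints": joint angles; "joint_vel": joint speeds; "effort": joint torques, N m; "ee_pos": TCP position; "eef_rot": TCP orientation; "force": force on the tool from outside, world axes, zero at the start; "moment": the same for the moment, N m; "gripper_width": opening from 0.0 (shut) to 1.0 (fully open); "gripper_force": force on a finger pad.
Only numpy, scipy, OpenCV 4.12 (cv2) and the standard library are available. Lean on these libraries where they do the work, as an engineer would, in place of code of your own. Each camera call takes 0.05 s, during which the arm holds its last target. There are 200 camera calls.

TASK

The four power supply parts stand in two small stacks, two high. Take the stacks apart and set each part down in the low kit tray that matches its outline and size (one tray each): upright as it stands now, flat on the tray floor, its long side along the tray's long side. Set the parts down without dropping them, and leave the little bottle and the reel of solder standing where they are.

Things in the scene. Friction and masses are not known exactly. Their poses are not given: they have to be found in the camera images.
- enclosure: Flat closed die-cast aluminium box, bare metal with four dark screws in its lid, 112 (x) x 54 (y) x 30 (z) mm, about 0.25 kg. Origin at the centre of its underside, z up, x along its long side. Lower part of one stack; the round or the laminated transformer stands on it. Goes in the long tray.
- heatsink: Bare aluminium finned heat sink, 80 (x) x 56 (y) x 30 (z) mm, fins upright and running along x; its flanks at y = +-28 mm are flat outer fins to grip. About 0.22 kg. Origin at the centre of its underside, z up, x along its long side. Lower part of the other stack; the other transformer stands on its fins. Goes in the medium tray.
- toroid: Round toroidal transformer, a copper-coloured disc 54 mm across and 25 mm high with a black centre, edges rounded 4 mm, about 0.22 kg. Origin at the centre of its underside, z up. Starts on top of one of the stacks (underside 30 mm above the bench). Goes in the round tray.
- transformer: Laminated transformer: dark steel core 52 (x) x 26 (y) x 42 (z) mm; a white bobbin with copper winding, 34 mm long in x, sticks out of both flanks to y = +-21 mm, from 7 to 35 mm above the underside (grip there, 42 mm wide). About 0.3 kg. Origin at the centre of its underside, z up, x along its long side. Starts on top of a stack (underside 30 mm above the bench). Goes in the small tray.
- tray_long: Longest rectangular tray, grey rim, dark floor, 132 (x) x 74 (y) mm inside, for the enclosure. Fixed to the bench. Floor 3 mm thick (its top 3 mm above the bench), rim 9 mm above the bench and 4 mm thick. Origin at the centre of its underside, on the bench; z up; x along its long side.
- tray_medium: Middle-sized rectangular tray, grey rim, dark floor, 100 (x) x 76 (y) mm inside, for the heat sink. Fixed to the bench. Floor 3 mm thick (its top 3 mm above the bench), rim 9 mm above the bench and 4 mm thick. Origin at the centre of its underside, on the bench; z up; x along its long side.
- tray_small: Smallest rectangular tray, grey rim, dark floor, 72 (x) x 62 (y) mm inside, for the laminated transformer. Fixed to the bench. Floor 3 mm thick (its top 3 mm above the bench), rim 9 mm above the bench and 4 mm thick. Origin at the centre of its underside, on the bench; z up; x along its long side.
- tray_round: Round tray, grey rim, dark floor, 74 mm across inside, for the toroidal transformer. Fixed to the bench. Floor 3 mm thick (its top 3 mm above the bench), rim 9 mm above the bench and 4 mm thick. Origin at the centre of its underside, on the bench; z up.
- flux_bottle: Bystander: amber flux bottle with a black cap, 28 mm across, 60 mm high, stands loose among the parts. Origin at the centre of its underside, z up.
- solder_reel: Bystander: small blue reel, 42 mm across, 32 mm high, stands loose on its flange among the parts. Origin at the centre of its underside, z up.
Things that resemble listed ones, but are neither listed nor needed, are in the scene too. What is shaped like the heatsink but purple is not meant. There is more than one size of the toroid; the job needs the larger.

How it is judged:
By the outcome, as a careful person would: the job done as asked, in the order asked, and still so for the second after the job is handed in, with the robot touching nothing.
It also fails if it takes over 109 s, if anything falls off the work surface, if the arm or the gripper's body presses on something with over 40 N, if the wrist force passes 120 N, or if a joint passes its speed limit or range.

## Working session

There is one attempt and no reset: what is moved stays moved. The work goes in short steps, Python scripts to look and compute and a tool call to move; the robot and the scene stay as the last step left them, time stands still between calls to the robot, and variables do not carry over. Pictures are saved under pics/ and viewed, at most 14 in all, crops included, and the job is handed in when it is done.

Besides the shell and the picture viewer there is one more tool, called after "Emit:" as a command line: name --argument value ..., lists and objects as JSON in quotes. drive_tool: Moves the arm, as the interface text tells. Its arguments: {"type":"object","properties":{"steps":{"type":"array","items":{"type":"object","properties":{"dx":{"type":"number"},"dy":{"type":"number"},"dz":{"type":"number"},"wx":{"type":"number"},"wy":{"type":"number"},"wz":{"type":"number"},"hand":{"type":"number"}}}},"grip_force":{"type":"number"}},"required":["steps"]}

```bash
mkdir -p pics; cat > h.py <<'E'
import numpy as np,cv2
from station import bot
def cam(n):
    c=bot.read_camera(n);d=c['z_map'].astype(float);h,w=d.shape
    f=h/2/np.tan(np.radians(c['vertical_fov'])/2)
    u,v=np.meshgrid(np.arange(w),np.arange(h))
    P=np.stack([(u-c['cx'])/f*d,-(v-c['cy'])/f*d,-d,np.ones_like(d)],-1)@c['world_from_camera'].T
    P=P[...,:3];P[d==0]=np.nan
    return c,c['frame'],P
def save(n,im): cv2.imwrite('pics/'+n,cv2.cvtColor(im,cv2.COLOR_RGB2BGR))
E
python3 - <<'E'
from h import *
for n in('top','scene'):
    c,im,P=cam(n);save(n+'0.png',im);np.savez(n+'0.npz',im=im,P=P)
    print({k:v for k,v in c.items() if k not in('frame','z_map')})
print(bot.sense())
E
```

```text
{'vertical_fov': 50.45961383621759, 'cx': 319.5598903949331, 'cy': 237.78074570458125, 'world_from_camera': array([[ 0.02858593,  0.99493469, -0.09637322,  0.51972552],
       [-0.99905756,  0.0252872 , -0.03527824, -0.04776468],
       [-0.03266253,  0.09729086,  0.99471988,  0.919082  ],
       [ 0.        ,  0.        ,  0.        ,  1.        ]])}
{'vertical_fov': 51.857883518888706, 'cx': 317.6346943005694, 'cy': 241.86557268668105, 'world_from_camera': array([[-0.49663089, -0.56398718,  0.65975466,  1.18970943],
       [ 0.86795786, -0.32500366,  0.37552867,  0.3107496 ],
       [ 0.00262933,  0.75913838,  0.65092396,  0.65693025],
       [ 0.        ,  0.        ,  0.        ,  1.        ]])}
{'t': 0.1, 'joints': array([ 1.29207077,  0.46936925, -0.04861567,  1.53355885,  0.02408058,
        1.14099179, -0.08227989]), 'joint_vel': array([-2.96051682e-04, -1.95876336e-03,  9.23936184e-05, -1.49024620e-03,
        7.75665462e-04, -6.96330259e-04, -1.87495697e-03]), 'effort': array([ 7.03495916e-04, -5.09170997e+01, -8.10570130e-02, -2.36826468e+01,
       -6.14149100e-02,  3.44733568e-02,  5.61831234e-05]), 'ee_pos': array([ 0.1667833 , -0.65352244,  0.22160534]), 'eef_rot': array([-8.62372474e-04,  9.92204476e-01,  1.24617491e-01, -1.24788840e-04]), 'force': array([1.11896665, 0.6257707 , 0.0525915 ]), 'moment': array([-0.01146835, -0.0049651 , -0.01598943]), 'gripper_force': 0.0, 'gripper_width': 0.9983558774850323}
```

View pics/top0.png

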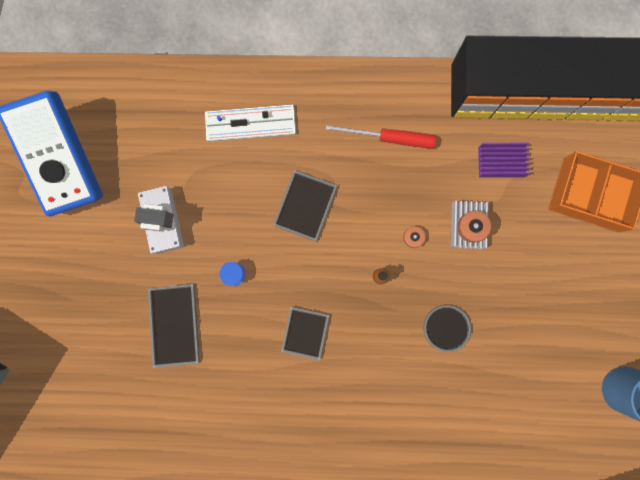

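View pics/scene0.png

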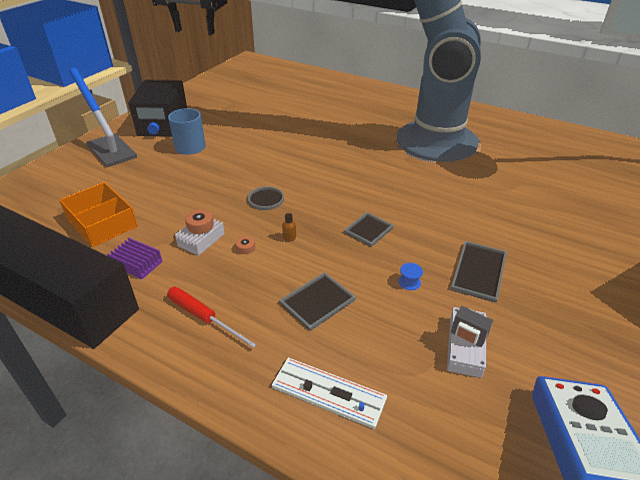

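Top view: transformer on enclosure at (157,218), toroid on heat sink at (473,225); trays long (174,326), medium (306,205), small (306,333), round (447,328). Bystanders: reel (232,273), bottle (382,275). The small toroid (415,237) and purple sink (504,160) are decoys.

```bash
cat >> h.py <<'E'
def rect(P,im,box,zlo,zhi,mask=None,show=True,name=''):
    x0,y0,x1,y1=box;p=P[y0:y1,x0:x1].reshape(-1,3)
    m=(p[:,2]>zlo)&(p[:,2]<zhi)
    if mask is not None:m&=mask[y0:y1,x0:x1].ravel()
    q=p[m];
    if len(q)<8: print(name,'few',len(q));return
    (cx,cy),(w,h),a=cv2.minAreaRect((q[:,:2]*1000).astype(np.float32))
    if w<h:w,h,a=h,w,a+90
    a=(a+90)%180-90
    print(f'{name:10s} n={len(q)} c=({cx:.1f},{cy:.1f}) long={w:.1f} short={h:.1f} long-axis={a:.1f}deg zmed={np.median(q[:,2])*1e3:.1f} mean=({q[:,0].mean()*1e3:.1f},{q[:,1].mean()*1e3:.1f})')
E
python3 - <<'E'
from h import *
d=np.load('top0.npz');im,P=d['im'],d['P']
print('table z',np.nanmedian(P[380:450,230:400,2]), np.nanmedian(P[150:200,180:260,2]),'table noise',np.nanstd(P[380:450,230:400,2]))
dark=im.max(2)<75
grey=(im.max(2).astype(int)-im.min(2)<25)
T=dict(long=(140,275,210,375),medium=(268,163,345,247),small=(275,298,337,366),round=(415,297,480,358))
for k,b in T.items():
    rect(P,im,b,-.01,.02,dark,name=k+' floor'); rect(P,im,b,-.01,.02,grey,name=k+' all')
eb=(125,175,200,260);hb=(440,190,500,255)
for lo,hi in((.022,.038),(.055,.09)): rect(P,im,eb,lo,hi,name='encl/trafo')
for lo,hi in((.02,.036),(.045,.07),(.053,.07)): rect(P,im,hb,lo,hi,name='hs/tor')
rect(P,im,(212,255,252,292),.02,.05,name='reel');rect(P,im,(365,260,400,290),.02,.09,name='bottle')
rect(P,im,(400,220,430,252),.008,.05,name='smalltor');rect(P,im,(470,135,540,185),.01,.05,name='purple')
rect(P,im,(545,145,640,235),.01,.09,name='bin')
for b in(eb,hb):
    z=P[b[1]:b[3],b[0]:b[2],2].ravel()*1e3;print(np.histogram(z,np.arange(-5,90,5)))
a=im[170:260,120:205];bb=im[185:260,435:515]
save('crop.png',np.hstack([cv2.resize(a,(400,424),interpolation=2),cv2.resize(bb,(400,424),interpolation=2)]))
E
```

```text
table z 0.0006460223622983818 0.0005394025377450928 table noise 0.0016032323170203841
long floor n=2880 c=(444.0,243.5) long=130.2 short=73.1 long-axis=7.4deg zmed=3.6 mean=(443.5,243.8)
long all   n=3638 c=(445.2,241.9) long=139.2 short=83.2 long-axis=7.0deg zmed=4.1 mean=(444.2,242.4)
medium floor n=2130 c=(667.4,14.0) long=97.4 short=74.2 long-axis=-18.8deg zmed=3.5 mean=(667.0,13.9)
medium all n=2703 c=(666.9,13.1) long=107.7 short=83.5 long-axis=-18.7deg zmed=3.9 mean=(667.2,13.1)
small floor n=1329 c=(437.9,6.4) long=69.5 short=59.9 long-axis=-9.9deg zmed=3.7 mean=(437.6,6.3)
small all  n=1782 c=(438.9,5.7) long=79.9 short=69.4 long-axis=-10.2deg zmed=4.2 mean=(438.5,6.0)
round floor n=1297 c=(454.0,-243.5) long=71.2 short=69.9 long-axis=36.6deg zmed=3.6 mean=(454.0,-243.6)
round all  n=1709 c=(455.3,-242.7) long=80.2 short=79.3 long-axis=-69.5deg zmed=4.2 mean=(454.8,-244.0)
encl/trafo n=1274 c=(633.2,271.9) long=112.6 short=55.6 long-axis=15.6deg zmed=30.6 mean=(630.6,268.1)
encl/trafo n=717 c=(632.0,271.5) long=53.8 short=42.6 long-axis=84.7deg zmed=71.5 mean=(631.2,269.6)
h
[... 561 characters left out ...]
t=36.2 long-axis=-44.0deg zmed=17.8 mean=(614.0,-183.0)
purple     n=1467 c=(756.1,-340.0) long=82.2 short=57.2 long-axis=-88.5deg zmed=25.7 mean=(756.6,-339.0)
bin        n=2821 c=(699.4,-499.0) long=132.1 short=101.8 long-axis=72.7deg zmed=32.9 mean=(699.1,-497.7)
(array([1429, 2631,   61,   61,   60,   71,  414,  806,   23,   25,   27,
         28,   27,   86,  154,  422,   28,    0]), array([-5,  0,  5, 10, 15, 20, 25, 30, 35, 40, 45, 50, 55, 60, 65, 70, 75,
       80, 85]))
(array([ 878, 1321,  141,  104,  118,  124,  181,  175,   26,   21,   27,
        419,  354,    1,    0,    0,    0,    0]), array([-5,  0,  5, 10, 15, 20, 25, 30, 35, 40, 45, 50, 55, 60, 65, 70, 75,
       80, 85]))
```

View pics/crop.png

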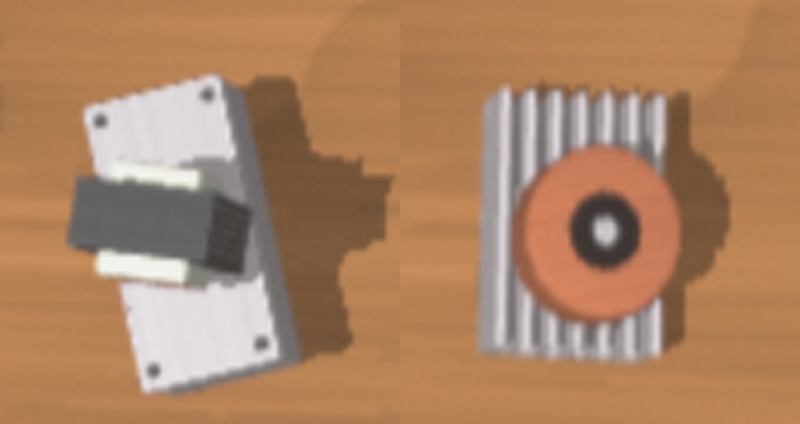

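Left crop: transformer across the enclosure; right crop: toroid on the heat sink's fins. Sizes and heights match. Quick check of obstacles along the first transit.

```bash
python3 - <<'E'
from h import *
for n in('scene0.npz','top0.npz'):
    P=np.load(n)['P'].reshape(-1,3);P=P[P[:,2]>.05]
    for x in np.arange(0.1,.8,.1):
        for y in np.arange(-.9,-.1,.1):
            q=P[(abs(P[:,0]-x)<.05)&(abs(P[:,1]-y)<.05)]
            if len(q)>5:print(n[:3],f'{x:.1f} {y:.1f} maxz {q[:,2].max():.3f} n{len(q)}',end='; ')
E
```

```text
sce 0.1 -0.6 maxz 0.308 n68; sce 0.2 -0.7 maxz 0.310 n515; sce 0.2 -0.6 maxz 0.319 n387; sce 0.3 -0.8 maxz 0.104 n51; sce 0.3 -0.7 maxz 0.105 n605; sce 0.3 -0.6 maxz 0.104 n564; sce 0.3 -0.5 maxz 0.093 n76; sce 0.4 -0.8 maxz 0.182 n163; sce 0.4 -0.7 maxz 0.105 n594; sce 0.4 -0.6 maxz 0.104 n249; sce 0.4 -0.5 maxz 0.094 n399; sce 0.5 -0.8 maxz 0.160 n155; sce 0.5 -0.7 maxz 0.131 n330; sce 0.6 -0.5 maxz 0.056 n28; sce 0.6 -0.3 maxz 0.059 n335; sce 0.7 -0.6 maxz 0.054 n62; sce 0.7 -0.5 maxz 0.055 n48; sce 0.7 -0.4 maxz 0.054 n56; sce 0.7 -0.3 maxz 0.058 n61; top 0.3 -0.5 maxz 0.094 n194; top 0.4 -0.5 maxz 0.094 n540; top 0.6 -0.5 maxz 0.053 n45; top 0.6 -0.3 maxz 0.060 n701; top 0.7 -0.6 maxz 0.053 n16; top 0.7 -0.5 maxz 0.054 n64; top 0.7 -0.4 maxz 0.053 n65; top 0.7 -0.3 maxz 0.058 n73;
```

Emit:
drive_tool --steps '[{"dx": 5,"dy": 4,"dz": 0,"hand": 1}]'

```text
invalid input at $.steps[0]: expected keys dx, dy, dz, wx, wy, wz, hand
```

Emit:
drive_tool --steps '[{"dx": 31,"dy": 25,"dz": 0,"wx": 0,"wy": 0,"wz": 0,"hand": 1},{"dx": 31,"dy": 25,"dz": 0,"wx": 0,"wy": 0,"wz": 0,"hand": 1},{"dx": 31,"dy": 25,"dz": 0,"wx": 0,"wy": 0,"wz": 0,"hand": 1},{"dx": 31,"dy": 25,"dz": 0,"wx": 0,"wy": 0,"wz": 0,"hand": 1},{"dx": 31,"dy": 25,"dz": 0,"wx": 0,"wy": 0,"wz": 0,"hand": 1},{"dx": 31,"dy": 25,"dz": 0,"wx": 0,"wy": 0,"wz": 0,"hand": 1},{"dx": 31,"dy": 25,"dz": 0,"wx": 0,"wy": 0,"wz": 0,"hand": 1},{"dx": 31,"dy": 25,"dz": 0,"wx": 0,"wy": 0,"wz": 0,"hand": 1}]'

```text
t: 0.77
ee_pos: [0.4159, -0.4524, 0.2222]
eef_rot: [-0.0, 0.992, 0.125, -0.0]
force: [0.5, -0.0, -0.1]
gripper_width: 0.997
gripper_force: 0.0
```

Emit:
drive_tool --steps '[{"dx": 31,"dy": 25,"dz": 0,"wx": 0,"wy": 0,"wz": 0,"hand": 1},{"dx": 31,"dy": 25,"dz": 0,"wx": 0,"wy": 0,"wz": 0,"hand": 1},{"dx": 31,"dy": 25,"dz": 0,"wx": 0,"wy": 0,"wz": 0,"hand": 1},{"dx": 31,"dy": 25,"dz": -15,"wx": 0,"wy": 0,"wz": 0,"hand": 1},{"dx": 31,"dy": 25,"dz": -15,"wx": 0,"wy": 0,"wz": 0,"hand": 1},{"dx": 31,"dy": 25,"dz": -15,"wx": 0,"wy": 0,"wz": 0,"hand": 1},{"dx": 30,"dy": 23,"dz": -15,"wx": 0,"wy": 0,"wz": 0,"hand": 1},{"dx": 0,"dy": 0,"dz": 0,"wx": 0,"wy": 0,"wz": 0,"hand": 1},{"dx": 0,"dy": 0,"dz": 0,"wx": 0,"wy": 0,"wz": 0,"hand": 1}]'

```text
t: 1.52
ee_pos: [0.63, -0.2788, 0.1612]
eef_rot: [-0.002, 0.992, 0.127, -0.001]
force: [-0.4, 0.4, -0.5]
gripper_width: 0.997
gripper_force: 0.0
```

Emit:
drive_tool --steps '[{"dx": 1.5,"dy": -1,"dz": -30,"wx": 0,"wy": 0,"wz": 0,"hand": 1},{"dx": 0,"dy": 0,"dz": -30,"wx": 0,"wy": 0,"wz": 0,"hand": 1},{"dx": 0,"dy": 0,"dz": -30,"wx": 0,"wy": 0,"wz": 0,"hand": 1},{"dx": 0,"dy": 0,"dz": -20,"wx": 0,"wy": 0,"wz": 0,"hand": 1},{"dx": 0,"dy": 0,"dz": -13,"wx": 0,"wy": 0,"wz": 0,"hand": 1},{"dx": 0,"dy": 0,"dz": 0,"wx": 0,"wy": 0,"wz": 0,"hand": 1},{"dx": 0,"dy": 0,"dz": 0,"wx": 0,"wy": 0,"wz": 0,"hand": 1}]'

```text
t: 2.1
ee_pos: [0.6301, -0.2848, 0.0408]
eef_rot: [0.0, 0.992, 0.124, -0.0]
force: [0.3, 0.4, 0.4]
gripper_width: 1.002
gripper_force: 0.0
```

Emit:
drive_tool --grip_force 25 --steps '[{"dx": 0,"dy": 0,"dz": 0,"wx": 0,"wy": 0,"wz": 0,"hand": 0.5},{"dx": 0,"dy": 0,"dz": 0,"wx": 0,"wy": 0,"wz": 0,"hand": 0.5},{"dx": 0,"dy": 0,"dz": 0,"wx": 0,"wy": 0,"wz": 0,"hand": 0.4},{"dx": 0,"dy": 0,"dz": 0,"wx": 0,"wy": 0,"wz": 0,"hand": 0.3},{"dx": 0,"dy": 0,"dz": 0,"wx": 0,"wy": 0,"wz": 0,"hand": 0.3},{"dx": 0,"dy": 0,"dz": 0,"wx": 0,"wy": 0,"wz": 0,"hand": 0.3},{"dx": 0,"dy": 0,"dz": 0,"wx": 0,"wy": 0,"wz": 0,"hand": 0.3},{"dx": 0,"dy": 0,"dz": 0,"wx": 0,"wy": 0,"wz": 0,"hand": 0.3}]'

```text
t: 2.77
ee_pos: [0.6306, -0.2832, 0.0409]
eef_rot: [-0.0, 0.992, 0.125, 0.0]
force: [-0.1, 1.1, 3.2]
gripper_width: 0.608
gripper_force: 25.0
```

Emit:
drive_tool --steps '[{"dx": 0,"dy": 0,"dz": 10,"wx": 0,"wy": 0,"wz": 0,"hand": 0.3},{"dx": 0,"dy": 0,"dz": 20,"wx": 0,"wy": 0,"wz": 0,"hand": 0.3},{"dx": 0,"dy": 0,"dz": 30,"wx": 0,"wy": 0,"wz": 0,"hand": 0.3},{"dx": -15,"dy": 3,"dz": 10,"wx": 0,"wy": 0,"wz": 0,"hand": 0.3},{"dx": -30,"dy": 7,"dz": 0,"wx": 0,"wy": 0,"wz": 0,"hand": 0.3},{"dx": -35,"dy": 8,"dz": 0,"wx": 0,"wy": 0,"wz": 0,"hand": 0.3},{"dx": -35,"dy": 8,"dz": 0,"wx": 0,"wy": 0,"wz": 0,"hand": 0.3},{"dx": -30,"dy": 7,"dz": -10,"wx": 0,"wy": 0,"wz": 0,"hand": 0.3},{"dx": -20,"dy": 4,"dz": -10,"wx": 0,"wy": 0,"wz": 0,"hand": 0.3},{"dx": -10,"dy": 2,"dz": -10,"wx": 0,"wy": 0,"wz": 0,"hand": 0.3}]'

```text
t: 3.6
ee_pos: [0.4515, -0.2444, 0.0804]
eef_rot: [-0.0, 0.992, 0.124, -0.001]
force: [-0.1, -0.2, -2.6]
gripper_width: 0.605
gripper_force: 25.0
```

Emit:
drive_tool --steps '[{"dx": 0,"dy": 0,"dz": 0,"wx": 0,"wy": 0,"wz": 0,"hand": 0.3},{"dx": 0,"dy": 0,"dz": 0,"wx": 0,"wy": 0,"wz": 0,"hand": 0.3},{"dx": 0,"dy": 0,"dz": 0,"wx": 0,"wy": 0,"wz": 0,"hand": 0.3}]'

```text
t: 3.85
ee_pos: [0.4573, -0.2452, 0.0814]
eef_rot: [0.001, 0.992, 0.125, 0.001]
force: [0.4, 0.2, -2.4]
gripper_width: 0.608
gripper_force: 25.0
```

```bash
python3 - <<'E'
from h import *
for i in range(3):
    c,im,P=cam('scene');s=bot.sense();print(s['ee_pos'],s['force'])
save('a.png',im)
E
```

```text
[ 0.45752124 -0.24515988  0.08142324] [-0.25185353 -0.0510616  -3.01396869]
[ 0.45739733 -0.2450761   0.08130804] [-0.03471097 -0.47313241 -2.37658326]
[ 0.45708975 -0.24493438  0.0811223 ] [-0.39655567  0.72872164 -1.65207691]
```

View pics/a.png

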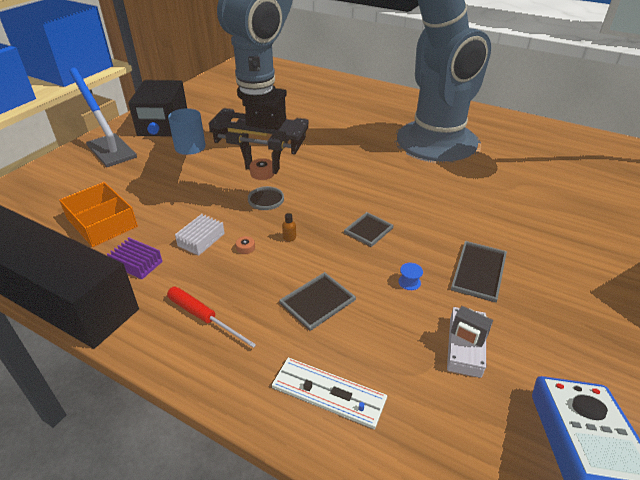

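The toroid is held at (262,170), just above the round tray (266,198). Lowering.

Emit:
drive_tool --steps '[{"dx": -2,"dy": 1.5,"dz": -20,"wx": 0,"wy": 0,"wz": 0,"hand": 0.3},{"dx": 0,"dy": 0,"dz": -20,"wx": 0,"wy": 0,"wz": 0,"hand": 0.3},{"dx": 0,"dy": 0,"dz": -14,"wx": 0,"wy": 0,"wz": 0,"hand": 0.3},{"dx": 0,"dy": 0,"dz": -8,"wx": 0,"wy": 0,"wz": 0,"hand": 0.3},{"dx": 0,"dy": 0,"dz": -2,"wx": 0,"wy": 0,"wz": 0,"hand": 0.3},{"dx": 0,"dy": 0,"dz": 0,"wx": 0,"wy": 0,"wz": 0,"hand": 0.3},{"dx": 0,"dy": 0,"dz": 0,"wx": 0,"wy": 0,"wz": 0,"hand": 0.3}]'

```text
t: 4.58
ee_pos: [0.4544, -0.2434, 0.0172]
eef_rot: [0.0, 0.992, 0.125, 0.001]
force: [-0.3, -0.1, -2.3]
gripper_width: 0.611
gripper_force: 25.0
```

Emit:
drive_tool --steps '[{"dx": 0,"dy": 0,"dz": -1,"wx": 0,"wy": 0,"wz": 0,"hand": 0.3},{"dx": 0,"dy": 0,"dz": -1,"wx": 0,"wy": 0,"wz": 0,"hand": 0.3},{"dx": 0,"dy": 0,"dz": 0,"wx": 0,"wy": 0,"wz": 0,"hand": 0.3},{"dx": 0,"dy": 0,"dz": 0,"wx": 0,"wy": 0,"wz": 0,"hand": 0.3}]'

```text
t: 4.92
ee_pos: [0.4536, -0.2433, 0.0149]
eef_rot: [0.0, 0.992, 0.125, 0.0]
force: [0.2, -0.8, -2.3]
gripper_width: 0.615
gripper_force: 25.0
```

Emit:
drive_tool --steps '[{"dx": 0,"dy": 0,"dz": -0.5,"wx": 0,"wy": 0,"wz": 0,"hand": 0.3},{"dx": 0,"dy": 0,"dz": -0.5,"wx": 0,"wy": 0,"wz": 0,"hand": 0.3},{"dx": 0,"dy": 0,"dz": 0,"wx": 0,"wy": 0,"wz": 0,"hand": 0.3},{"dx": 0,"dy": 0,"dz": 0,"wx": 0,"wy": 0,"wz": 0,"hand": 0.3}]'

```text
t: 5.25
ee_pos: [0.4536, -0.2432, 0.0138]
eef_rot: [0.0, 0.992, 0.125, 0.0]
force: [-0.6, 0.3, 2.4]
gripper_width: 0.61
gripper_force: 25.0
```

Emit:
drive_tool --steps '[{"dx": 0,"dy": 0,"dz": -0.5,"wx": 0,"wy": 0,"wz": 0,"hand": 0.3},{"dx": 0,"dy": 0,"dz": 0,"wx": 0,"wy": 0,"wz": 0,"hand": 0.3},{"dx": 0,"dy": 0,"dz": 0,"wx": 0,"wy": 0,"wz": 0,"hand": 0.3}]'

```text
t: 5.5
ee_pos: [0.4536, -0.2433, 0.0138]
eef_rot: [0.0, 0.992, 0.125, 0.0]
force: [-2.8, 1.0, 7.2]
gripper_width: 0.608
gripper_force: 25.0
```

Emit:
drive_tool --steps '[{"dx": 0,"dy": 0,"dz": 0,"wx": 0,"wy": 0,"wz": 0,"hand": 0.7},{"dx": 0,"dy": 0,"dz": 0,"wx": 0,"wy": 0,"wz": 0,"hand": 0.9},{"dx": 0,"dy": 0,"dz": 0,"wx": 0,"wy": 0,"wz": 0,"hand": 0.9},{"dx": 0,"dy": 0,"dz": 0,"wx": 0,"wy": 0,"wz": 0,"hand": 0.9},{"dx": 0,"dy": 0,"dz": 10,"wx": 0,"wy": 0,"wz": 0,"hand": 0.9},{"dx": 0,"dy": 0,"dz": 20,"wx": 0,"wy": 0,"wz": 0,"hand": 1},{"dx": 0,"dy": 0,"dz": 35,"wx": 0,"wy": 0,"wz": 0,"hand": 1},{"dx": 0,"dy": 0,"dz": 35,"wx": 0,"wy": 0,"wz": 0,"hand": 1},{"dx": 0,"dy": 0,"dz": 0,"wx": 0,"wy": 0,"wz": -5.5,"hand": 1},{"dx": 0,"dy": 0,"dz": 0,"wx": 0,"wy": 0,"wz": -5.5,"hand": 1}]'

```text
t: 6.33
ee_pos: [0.4553, -0.2439, 0.1163]
eef_rot: [0.001, 1.0, 0.027, 0.003]
force: [-0.5, -0.3, -0.4]
gripper_width: 0.998
gripper_force: 0.0
```

Emit:
drive_tool --steps '[{"dx": 0,"dy": 0,"dz": 0,"wx": 0,"wy": 0,"wz": -5,"hand": 1}]'

```text
t: 6.42
ee_pos: [0.4539, -0.2434, 0.1146]
eef_rot: [0.001, 1.0, -0.017, 0.001]
force: [0.7, -0.5, -0.3]
gripper_width: 0.998
gripper_force: 0.0
```

```bash
python3 - <<'E'
from h import *
c,im,P=cam('top')
rect(P,im,(440,190,500,255),.02,.036,name='hs'); rect(P,im,(440,190,500,255),.0,.08,im.min(2)>150,name='hs bright')
rect(P,im,(415,297,480,358),.02,.07,name='tor')
s=bot.sense();print(s['ee_pos'],s['eef_rot'])
E
```

```text
hs         n=967 c=(637.7,-278.3) long=80.2 short=56.9 long-axis=-1.5deg zmed=28.9 mean=(637.2,-278.7)
hs bright  n=1183 c=(638.3,-282.6) long=81.4 short=65.6 long-axis=-1.3deg zmed=27.7 mean=(636.2,-277.4)
tor        n=17 c=(475.4,-244.9) long=13.8 short=12.4 long-axis=86.6deg zmed=25.8 mean=(477.5,-243.4)
[ 0.45372771 -0.24329986  0.11421022] [ 4.08047917e-04  9.99831733e-01 -1.83228426e-02  7.83105769e-04]
```

Emit:
drive_tool --steps '[{"dx": 36,"dy": -7,"dz": 0,"wx": 0,"wy": 0,"wz": 0,"hand": 1},{"dx": 36,"dy": -7,"dz": 0,"wx": 0,"wy": 0,"wz": 0,"hand": 1},{"dx": 36,"dy": -7,"dz": 0,"wx": 0,"wy": 0,"wz": 0,"hand": 1},{"dx": 36,"dy": -7,"dz": 0,"wx": 0,"wy": 0,"wz": 0,"hand": 1},{"dx": 25,"dy": -5,"dz": 0,"wx": 0,"wy": 0,"wz": 0,"hand": 1},{"dx": 15,"dy": -2,"dz": 0,"wx": 0,"wy": 0,"wz": 0,"hand": 1},{"dx": 0,"dy": 0,"dz": -25,"wx": 0,"wy": 0,"wz": 0,"hand": 1},{"dx": 0,"dy": 0,"dz": -25,"wx": 0,"wy": 0,"wz": 0,"hand": 1},{"dx": 0,"dy": 0,"dz": 0,"wx": 0,"wy": 0,"wz": 0,"hand": 1},{"dx": 0,"dy": 0,"dz": 0,"wx": 0,"wy": 0,"wz": 0,"hand": 1}]'

```text
t: 7.3
ee_pos: [0.6362, -0.2777, 0.0618]
eef_rot: [-0.001, 1.0, -0.014, -0.002]
force: [0.2, -0.2, 0.1]
gripper_width: 0.997
gripper_force: 0.0
```

Emit:
drive_tool --steps '[{"dx": 1,"dy": -0.5,"dz": -20,"wx": 0,"wy": 0,"wz": 0,"hand": 1},{"dx": 0,"dy": 0,"dz": -20,"wx": 0,"wy": 0,"wz": 0,"hand": 1},{"dx": 0,"dy": 0,"dz": -12,"wx": 0,"wy": 0,"wz": 0,"hand": 1},{"dx": 0,"dy": 0,"dz": 0,"wx": 0,"wy": 0,"wz": 0,"hand": 1},{"dx": 0,"dy": 0,"dz": 0,"wx": 0,"wy": 0,"wz": 0,"hand": 1}]'

```text
t: 7.72
ee_pos: [0.6387, -0.2788, 0.0118]
eef_rot: [0.0, 1.0, -0.015, 0.0]
force: [1.3, 0.1, -0.3]
gripper_width: 0.999
gripper_force: 0.0
```

Emit:
drive_tool --grip_force 25 --steps '[{"dx": 0,"dy": 0,"dz": 0,"wx": 0,"wy": 0,"wz": 0,"hand": 0.5},{"dx": 0,"dy": 0,"dz": 0,"wx": 0,"wy": 0,"wz": 0,"hand": 0.5},{"dx": 0,"dy": 0,"dz": 0,"wx": 0,"wy": 0,"wz": 0,"hand": 0.4},{"dx": 0,"dy": 0,"dz": 0,"wx": 0,"wy": 0,"wz": 0,"hand": 0.3},{"dx": 0,"dy": 0,"dz": 0,"wx": 0,"wy": 0,"wz": 0,"hand": 0.3},{"dx": 0,"dy": 0,"dz": 0,"wx": 0,"wy": 0,"wz": 0,"hand": 0.3},{"dx": 0,"dy": 0,"dz": 0,"wx": 0,"wy": 0,"wz": 0,"hand": 0.3},{"dx": 0,"dy": 0,"dz": 0,"wx": 0,"wy": 0,"wz": 0,"hand": 0.3}]'

```text
t: 8.38
ee_pos: [0.6386, -0.2787, 0.0113]
eef_rot: [0.0, 1.0, -0.015, 0.0]
force: [-0.2, 0.0, 2.5]
gripper_width: 0.639
gripper_force: 25.0
```

Emit:
drive_tool --steps '[{"dx": 0,"dy": 0,"dz": 10,"wx": 0,"wy": 0,"wz": 0,"hand": 0.3},{"dx": 0,"dy": 0,"dz": 20,"wx": 0,"wy": 0,"wz": 0,"hand": 0.3},{"dx": 0,"dy": 0,"dz": 30,"wx": 0,"wy": 0,"wz": 0,"hand": 0.3},{"dx": 2,"dy": 20,"dz": 15,"wx": 0,"wy": 0,"wz": 0,"hand": 0.3},{"dx": 4,"dy": 35,"dz": 0,"wx": 0,"wy": 0,"wz": -4,"hand": 0.3},{"dx": 4,"dy": 40,"dz": 0,"wx": 0,"wy": 0,"wz": -4,"hand": 0.3},{"dx": 4,"dy": 40,"dz": 0,"wx": 0,"wy": 0,"wz": -4,"hand": 0.3},{"dx": 4,"dy": 40,"dz": 0,"wx": 0,"wy": 0,"wz": -3,"hand": 0.3},{"dx": 4,"dy": 40,"dz": 0,"wx": 0,"wy": 0,"wz": -2,"hand": 0.3},{"dx": 4,"dy": 37,"dz": 0,"wx": 0,"wy": 0,"wz": 0,"hand": 0.3}]'

```text
t: 9.22
ee_pos: [0.6638, -0.0237, 0.086]
eef_rot: [-0.0, 0.987, -0.162, -0.001]
force: [1.1, 0.1, -2.6]
gripper_width: 0.642
gripper_force: 25.0
```

Emit:
drive_tool --steps '[{"dx": 2,"dy": 25,"dz": -10,"wx": 0,"wy": 0,"wz": 0,"hand": 0.3},{"dx": 0,"dy": 15,"dz": -10,"wx": 0,"wy": 0,"wz": 0,"hand": 0.3},{"dx": 0,"dy": 0,"dz": -10,"wx": 0,"wy": 0,"wz": 0,"hand": 0.3},{"dx": 0,"dy": 0,"dz": 0,"wx": 0,"wy": 0,"wz": 0,"hand": 0.3},{"dx": 0,"dy": 0,"dz": 0,"wx": 0,"wy": 0,"wz": 0,"hand": 0.3}]'

```text
t: 9.63
ee_pos: [0.6653, 0.0101, 0.0547]
eef_rot: [0.002, 0.986, -0.164, -0.001]
force: [0.1, -0.0, -2.2]
gripper_width: 0.641
gripper_force: 25.0
```

Emit:
drive_tool --steps '[{"dx": 1,"dy": 3,"dz": -15,"wx": 0,"wy": 0,"wz": 0,"hand": 0.3},{"dx": 0,"dy": 0,"dz": -14,"wx": 0,"wy": 0,"wz": 0,"hand": 0.3},{"dx": 0,"dy": 0,"dz": -7,"wx": 0,"wy": 0,"wz": 0,"hand": 0.3},{"dx": 0,"dy": 0,"dz": -1.5,"wx": 0,"wy": 0,"wz": 0,"hand": 0.3},{"dx": 0,"dy": 0,"dz": 0,"wx": 0,"wy": 0,"wz": 0,"hand": 0.3},{"dx": 0,"dy": 0,"dz": 0,"wx": 0,"wy": 0,"wz": 0,"hand": 0.3}]'

```text
t: 10.13
ee_pos: [0.6677, 0.0161, 0.0184]
eef_rot: [0.0, 0.987, -0.163, 0.0]
force: [-0.4, 0.1, -3.3]
gripper_width: 0.639
gripper_force: 25.0
```

Emit:
drive_tool --steps '[{"dx": 0,"dy": 0,"dz": -1,"wx": 0,"wy": 0,"wz": 0,"hand": 0.3},{"dx": 0,"dy": 0,"dz": -0.5,"wx": 0,"wy": 0,"wz": 0,"hand": 0.3},{"dx": 0,"dy": 0,"dz": 0,"wx": 0,"wy": 0,"wz": 0,"hand": 0.3},{"dx": 0,"dy": 0,"dz": 0,"wx": 0,"wy": 0,"wz": 0,"hand": 0.3}]'

```text
t: 10.47
ee_pos: [0.6677, 0.0165, 0.0174]
eef_rot: [-0.0, 0.987, -0.162, 0.0]
force: [-0.4, 0.5, -2.9]
gripper_width: 0.638
gripper_force: 25.0
```

Emit:
drive_tool --steps '[{"dx": -0.5,"dy": -2.5,"dz": -1,"wx": 0,"wy": 0,"wz": 0,"hand": 0.3},{"dx": 0,"dy": 0,"dz": -0.5,"wx": 0,"wy": 0,"wz": 0,"hand": 0.3},{"dx": 0,"dy": 0,"dz": -0.5,"wx": 0,"wy": 0,"wz": 0,"hand": 0.3},{"dx": 0,"dy": 0,"dz": 0,"wx": 0,"wy": 0,"wz": 0,"hand": 0.3},{"dx": 0,"dy": 0,"dz": 0,"wx": 0,"wy": 0,"wz": 0,"hand": 0.3}]'

```text
t: 10.88
ee_pos: [0.667, 0.0139, 0.015]
eef_rot: [0.0, 0.987, -0.162, -0.0]
force: [-0.0, 0.1, -2.5]
gripper_width: 0.644
gripper_force: 25.0
```

Emit:
drive_tool --steps '[{"dx": 0,"dy": 0,"dz": -0.5,"wx": 0,"wy": 0,"wz": 0,"hand": 0.3},{"dx": 0,"dy": 0,"dz": -0.5,"wx": 0,"wy": 0,"wz": 0,"hand": 0.3},{"dx": 0,"dy": 0,"dz": 0,"wx": 0,"wy": 0,"wz": 0,"hand": 0.3},{"dx": 0,"dy": 0,"dz": 0,"wx": 0,"wy": 0,"wz": 0,"hand": 0.3}]'

```text
t: 11.22
ee_pos: [0.6671, 0.014, 0.0143]
eef_rot: [-0.0, 0.987, -0.162, 0.0]
force: [-0.8, -0.0, 0.4]
gripper_width: 0.639
gripper_force: 25.0
```

Emit:
drive_tool --steps '[{"dx": 0,"dy": 0,"dz": -0.4,"wx": 0,"wy": 0,"wz": 0,"hand": 0.3},{"dx": 0,"dy": 0,"dz": 0,"wx": 0,"wy": 0,"wz": 0,"hand": 0.7},{"dx": 0,"dy": 0,"dz": 0,"wx": 0,"wy": 0,"wz": 0,"hand": 0.9},{"dx": 0,"dy": 0,"dz": 0,"wx": 0,"wy": 0,"wz": 0,"hand": 0.9},{"dx": 0,"dy": 0,"dz": 0,"wx": 0,"wy": 0,"wz": 0,"hand": 0.9},{"dx": 0,"dy": 0,"dz": 10,"wx": 0,"wy": 0,"wz": 0,"hand": 0.9},{"dx": 0,"dy": 0,"dz": 30,"wx": 0,"wy": 0,"wz": 0,"hand": 1},{"dx": 0,"dy": 0,"dz": 40,"wx": 0,"wy": 0,"wz": 0,"hand": 1},{"dx": 0,"dy": 0,"dz": 40,"wx": 0,"wy": 0,"wz": 0,"hand": 1},{"dx": 0,"dy": 0,"dz": 0,"wx": 0,"wy": 0,"wz": 7,"hand": 1}]'

```text
t: 12.05
ee_pos: [0.6727, 0.0143, 0.1437]
eef_rot: [-0.001, 0.995, -0.101, 0.008]
force: [1.5, -0.6, 1.7]
gripper_width: 0.991
gripper_force: 0.0
```

Emit:
drive_tool --steps '[{"dx": -3,"dy": 25,"dz": 0,"wx": 0,"wy": 0,"wz": 7,"hand": 1},{"dx": -3,"dy": 25,"dz": 0,"wx": 0,"wy": 0,"wz": 7,"hand": 1},{"dx": -3,"dy": 25,"dz": 0,"wx": 0,"wy": 0,"wz": 7,"hand": 1},{"dx": -3,"dy": 25,"dz": 0,"wx": 0,"wy": 0,"wz": 7,"hand": 1},{"dx": -3,"dy": 25,"dz": 0,"wx": 0,"wy": 0,"wz": 7,"hand": 1},{"dx": -3,"dy": 25,"dz": 0,"wx": 0,"wy": 0,"wz": 7,"hand": 1},{"dx": -3,"dy": 25,"dz": 0,"wx": 0,"wy": 0,"wz": 7,"hand": 1},{"dx": -3,"dy": 25,"dz": 0,"wx": 0,"wy": 0,"wz": 7,"hand": 1},{"dx": -3,"dy": 25,"dz": 0,"wx": 0,"wy": 0,"wz": 7,"hand": 1},{"dx": -3,"dy": 25,"dz": 0,"wx": 0,"wy": 0,"wz": 7,"hand": 1}]'

```text
t: 12.88
ee_pos: [0.637, 0.2649, 0.1346]
eef_rot: [0.0, 0.872, 0.49, 0.001]
force: [-1.1, -0.1, -0.8]
gripper_width: 1.002
gripper_force: 0.0
```

Emit:
drive_tool --steps '[{"dx": -3,"dy": 7,"dz": 0,"wx": 0,"wy": 0,"wz": 7,"hand": 1},{"dx": -2,"dy": 0,"dz": 0,"wx": 0,"wy": 0,"wz": 7,"hand": 1},{"dx": 0,"dy": 0,"dz": 0,"wx": 0,"wy": 0,"wz": 7,"hand": 1},{"dx": 0,"dy": 0,"dz": 0,"wx": 0,"wy": 0,"wz": 5.6,"hand": 1},{"dx": 0,"dy": 0,"dz": 0,"wx": 0,"wy": 0,"wz": 0,"hand": 1},{"dx": 0,"dy": 0,"dz": 0,"wx": 0,"wy": 0,"wz": 0,"hand": 1}]'

```text
t: 13.38
ee_pos: [0.6322, 0.2706, 0.1341]
eef_rot: [0.0, 0.739, 0.674, 0.0]
force: [0.1, -0.3, -0.6]
gripper_width: 1.001
gripper_force: 0.0
```

```bash
python3 - <<'E'
from h import *
c,im,P=cam('scene');save('b.png',im);s=bot.sense();print(s['ee_pos'],s['eef_rot'])
E
```

```text
[0.63221256 0.27056407 0.13399868] [1.96008105e-04 7.38792680e-01 6.73932714e-01 1.86858211e-04]
```

View pics/b.png

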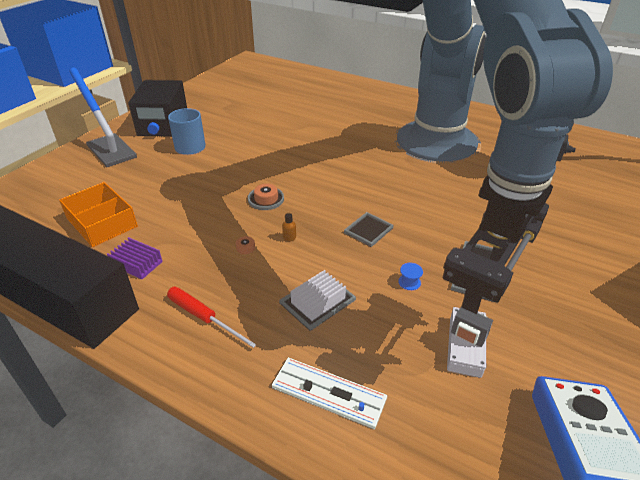

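The toroid (266,192) and heat sink (320,295) sit in their trays; the gripper is above the transformer (470,325).

Emit:
drive_tool --steps '[{"dx": 0,"dy": 0.7,"dz": -30,"wx": 0,"wy": 0,"wz": 0,"hand": 1},{"dx": 0,"dy": 0,"dz": -30,"wx": 0,"wy": 0,"wz": 0,"hand": 1},{"dx": 0,"dy": 0,"dz": -20,"wx": 0,"wy": 0,"wz": 0,"hand": 1},{"dx": 0,"dy": 0,"dz": -12,"wx": 0,"wy": 0,"wz": 0,"hand": 1},{"dx": 0,"dy": 0,"dz": 0,"wx": 0,"wy": 0,"wz": 0,"hand": 1},{"dx": 0,"dy": 0,"dz": 0,"wx": 0,"wy": 0,"wz": 0,"hand": 1}]'

```text
t: 13.93
ee_pos: [0.6322, 0.2718, 0.0419]
eef_rot: [-0.0, 0.738, 0.675, 0.0]
force: [0.5, -0.4, 0.8]
gripper_width: 1.0
gripper_force: 0.0
```

Emit:
drive_tool --grip_force 25 --steps '[{"dx": 0,"dy": 0,"dz": 0,"wx": 0,"wy": 0,"wz": 0,"hand": 0.55},{"dx": 0,"dy": 0,"dz": 0,"wx": 0,"wy": 0,"wz": 0,"hand": 0.5},{"dx": 0,"dy": 0,"dz": 0,"wx": 0,"wy": 0,"wz": 0,"hand": 0.4},{"dx": 0,"dy": 0,"dz": 0,"wx": 0,"wy": 0,"wz": 0,"hand": 0.3},{"dx": 0,"dy": 0,"dz": 0,"wx": 0,"wy": 0,"wz": 0,"hand": 0.2},{"dx": 0,"dy": 0,"dz": 0,"wx": 0,"wy": 0,"wz": 0,"hand": 0.2},{"dx": 0,"dy": 0,"dz": 0,"wx": 0,"wy": 0,"wz": 0,"hand": 0.2},{"dx": 0,"dy": 0,"dz": 0,"wx": 0,"wy": 0,"wz": 0,"hand": 0.2},{"dx": 0,"dy": 0,"dz": 0,"wx": 0,"wy": 0,"wz": 0,"hand": 0.2}]'

```text
t: 14.68
ee_pos: [0.6322, 0.2716, 0.0417]
eef_rot: [0.0, 0.738, 0.675, 0.0]
force: [0.1, -0.1, -0.1]
gripper_width: 0.485
gripper_force: 25.0
```

Emit:
drive_tool --steps '[{"dx": 0,"dy": 0,"dz": 10,"wx": 0,"wy": 0,"wz": 0,"hand": 0.2},{"dx": 0,"dy": 0,"dz": 20,"wx": 0,"wy": 0,"wz": 0,"hand": 0.2},{"dx": 0,"dy": 0,"dz": 30,"wx": 0,"wy": 0,"wz": 0,"hand": 0.2},{"dx": 0,"dy": 0,"dz": 30,"wx": 0,"wy": 0,"wz": 3,"hand": 0.2},{"dx": -8,"dy": -11,"dz": 0,"wx": 0,"wy": 0,"wz": 6,"hand": 0.2},{"dx": -16,"dy": -22,"dz": 0,"wx": 0,"wy": 0,"wz": 6,"hand": 0.2},{"dx": -16,"dy": -22,"dz": 0,"wx": 0,"wy": 0,"wz": 6,"hand": 0.2},{"dx": -16,"dy": -22,"dz": 0,"wx": 0,"wy": 0,"wz": 6,"hand": 0.2},{"dx": -16,"dy": -22,"dz": 0,"wx": 0,"wy": 0,"wz": 6,"hand": 0.2},{"dx": -16,"dy": -22,"dz": 0,"wx": 0,"wy": 0,"wz": 6,"hand": 0.2}]'

```text
t: 15.52
ee_pos: [0.5424, 0.1491, 0.1313]
eef_rot: [-0.0, 0.468, 0.884, -0.001]
force: [0.1, -0.2, -3.8]
gripper_width: 0.482
gripper_force: 25.0
```

Emit:
drive_tool --steps '[{"dx": -16,"dy": -22,"dz": 0,"wx": 0,"wy": 0,"wz": 6,"hand": 0.2},{"dx": -16,"dy": -22,"dz": 0,"wx": 0,"wy": 0,"wz": 6,"hand": 0.2},{"dx": -16,"dy": -22,"dz": 0,"wx": 0,"wy": 0,"wz": 6,"hand": 0.2},{"dx": -16,"dy": -22,"dz": 0,"wx": 0,"wy": 0,"wz": 6,"hand": 0.2},{"dx": -16,"dy": -22,"dz": 0,"wx": 0,"wy": 0,"wz": 6,"hand": 0.2},{"dx": -16,"dy": -22,"dz": 0,"wx": 0,"wy": 0,"wz": 6,"hand": 0.2},{"dx": -9,"dy": -12,"dz": 0,"wx": 0,"wy": 0,"wz": 6,"hand": 0.2},{"dx": 0,"dy": 0,"dz": 0,"wx": 0,"wy": 0,"wz": 4.2,"hand": 0.2},{"dx": 0,"dy": 0,"dz": 0,"wx": 0,"wy": 0,"wz": 0,"hand": 0.2},{"dx": 0,"dy": 0,"dz": 0,"wx": 0,"wy": 0,"wz": 0,"hand": 0.2}]'

```text
t: 16.35
ee_pos: [0.4389, 0.0065, 0.1318]
eef_rot: [0.0, 0.087, 0.996, 0.0]
force: [-0.4, 0.4, -4.1]
gripper_width: 0.48
gripper_force: 25.0
```

Emit:
drive_tool --steps '[{"dx": 0,"dy": 0,"dz": -35,"wx": 0,"wy": 0,"wz": 0,"hand": 0.2},{"dx": 0,"dy": 0,"dz": -35,"wx": 0,"wy": 0,"wz": 0,"hand": 0.2},{"dx": 0,"dy": 0,"dz": -25,"wx": 0,"wy": 0,"wz": 0,"hand": 0.2},{"dx": 0,"dy": 0,"dz": -13,"wx": 0,"wy": 0,"wz": 0,"hand": 0.2},{"dx": 0,"dy": 0,"dz": -5,"wx": 0,"wy": 0,"wz": 0,"hand": 0.2},{"dx": 0,"dy": 0,"dz": -1,"wx": 0,"wy": 0,"wz": 0,"hand": 0.2},{"dx": 0,"dy": 0,"dz": 0,"wx": 0,"wy": 0,"wz": 0,"hand": 0.2},{"dx": 0,"dy": 0,"dz": 0,"wx": 0,"wy": 0,"wz": 0,"hand": 0.2}]'

```text
t: 17.02
ee_pos: [0.4401, 0.007, 0.0186]
eef_rot: [0.001, 0.086, 0.996, 0.0]
force: [0.7, -0.0, -3.3]
gripper_width: 0.483
gripper_force: 25.0
```

Emit:
drive_tool --steps '[{"dx": 0,"dy": 0,"dz": -0.5,"wx": 0,"wy": 0,"wz": 0,"hand": 0.2},{"dx": 0,"dy": 0,"dz": -0.5,"wx": 0,"wy": 0,"wz": 0,"hand": 0.2},{"dx": 0,"dy": 0,"dz": 0,"wx": 0,"wy": 0,"wz": 0,"hand": 0.2},{"dx": 0,"dy": 0,"dz": 0,"wx": 0,"wy": 0,"wz": 0,"hand": 0.2}]'

```text
t: 17.35
ee_pos: [0.4392, 0.0064, 0.0169]
eef_rot: [0.0, 0.086, 0.996, -0.0]
force: [-0.6, 0.5, -4.6]
gripper_width: 0.479
gripper_force: 25.0
```

Emit:
drive_tool --steps '[{"dx": 0,"dy": 0,"dz": -0.6,"wx": 0,"wy": 0,"wz": 0,"hand": 0.2},{"dx": 0,"dy": 0,"dz": -0.6,"wx": 0,"wy": 0,"wz": 0,"hand": 0.2},{"dx": 0,"dy": 0,"dz": -0.5,"wx": 0,"wy": 0,"wz": 0,"hand": 0.2},{"dx": 0,"dy": 0,"dz": 0,"wx": 0,"wy": 0,"wz": 0,"hand": 0.2},{"dx": 0,"dy": 0,"dz": 0,"wx": 0,"wy": 0,"wz": 0,"hand": 0.2}]'

```text
t: 17.77
ee_pos: [0.4389, 0.0066, 0.0148]
eef_rot: [-0.0, 0.086, 0.996, 0.0]
force: [-0.6, -0.3, -4.1]
gripper_width: 0.479
gripper_force: 25.0
```

Emit:
drive_tool --steps '[{"dx": 0,"dy": 0,"dz": -0.5,"wx": 0,"wy": 0,"wz": 0,"hand": 0.2},{"dx": 0,"dy": 0,"dz": 0,"wx": 0,"wy": 0,"wz": 0,"hand": 0.2},{"dx": 0,"dy": 0,"dz": 0,"wx": 0,"wy": 0,"wz": 0,"hand": 0.2}]'

```text
t: 18.02
ee_pos: [0.439, 0.0066, 0.0146]
eef_rot: [0.0, 0.086, 0.996, -0.0]
force: [-1.3, -0.1, 0.5]
gripper_width: 0.485
gripper_force: 25.0
```

Emit:
drive_tool --steps '[{"dx": 0,"dy": 0,"dz": -0.4,"wx": 0,"wy": 0,"wz": 0,"hand": 0.2},{"dx": 0,"dy": 0,"dz": 0,"wx": 0,"wy": 0,"wz": 0,"hand": 0.6},{"dx": 0,"dy": 0,"dz": 0,"wx": 0,"wy": 0,"wz": 0,"hand": 0.8},{"dx": 0,"dy": 0,"dz": 0,"wx": 0,"wy": 0,"wz": 0,"hand": 0.8},{"dx": 0,"dy": 0,"dz": 0,"wx": 0,"wy": 0,"wz": 0,"hand": 0.8},{"dx": 0,"dy": 0,"dz": 15,"wx": 0,"wy": 0,"wz": 0,"hand": 0.8},{"dx": 0,"dy": 0,"dz": 30,"wx": 0,"wy": 0,"wz": 0,"hand": 0.8},{"dx": 0,"dy": 0,"dz": 35,"wx": 0,"wy": 0,"wz": 0,"hand": 1},{"dx": 0,"dy": 0,"dz": 20,"wx": 0,"wy": 0,"wz": 5,"hand": 1},{"dx": 0,"dy": 0,"dz": 0,"wx": 0,"wy": 0,"wz": 5,"hand": 1}]'

```text
t: 18.85
ee_pos: [0.442, 0.0071, 0.1178]
eef_rot: [0.004, -0.003, 1.0, -0.001]
force: [1.1, -0.1, -0.8]
gripper_width: 0.938
gripper_force: 0.0
```

```bash
python3 - <<'E'
from h import *
c,im,P=cam('top')
rect(P,im,(125,175,200,260),.022,.038,name='encl');rect(P,im,(140,275,210,375),-.01,.02,im.max(2)<75,name='long floor')
rect(P,im,(212,255,252,292),.02,.05,name='reel')
s=bot.sense();print(s['ee_pos'],s['eef_rot'])
E
```

```text
encl       n=1939 c=(633.3,271.9) long=113.1 short=55.2 long-axis=15.2deg zmed=30.6 mean=(632.3,270.9)
long floor n=2855 c=(444.1,243.8) long=129.4 short=72.5 long-axis=7.1deg zmed=3.6 mean=(443.5,243.8)
reel       n=436 c=(539.9,137.7) long=41.6 short=38.6 long-axis=-88.5deg zmed=32.6 mean=(539.8,137.5)
[0.44075057 0.00660894 0.11601554] [ 2.44489792e-03 -4.14635634e-03  9.99988363e-01 -3.23032483e-04]
```

Emit:
drive_tool --steps '[{"dx": 10,"dy": 13,"dz": 0,"wx": 0,"wy": 0,"wz": 2.3,"hand": 1},{"dx": 20,"dy": 28,"dz": 0,"wx": 0,"wy": 0,"wz": 2,"hand": 1},{"dx": 20,"dy": 28,"dz": 0,"wx": 0,"wy": 0,"wz": 2,"hand": 1},{"dx": 20,"dy": 28,"dz": 0,"wx": 0,"wy": 0,"wz": 2,"hand": 1},{"dx": 20,"dy": 28,"dz": 0,"wx": 0,"wy": 0,"wz": 2,"hand": 1},{"dx": 20,"dy": 28,"dz": 0,"wx": 0,"wy": 0,"wz": 2,"hand": 1},{"dx": 20,"dy": 28,"dz": 0,"wx": 0,"wy": 0,"wz": 2,"hand": 1},{"dx": 20,"dy": 28,"dz": 0,"wx": 0,"wy": 0,"wz": 1,"hand": 1},{"dx": 20,"dy": 28,"dz": 0,"wx": 0,"wy": 0,"wz": 0,"hand": 1},{"dx": 23,"dy": 28,"dz": 0,"wx": 0,"wy": 0,"wz": 0,"hand": 1}]'

```text
t: 19.73
ee_pos: [0.6319, 0.2728, 0.1125]
eef_rot: [-0.001, -0.134, 0.991, -0.0]
force: [1.0, -0.3, 0.4]
gripper_width: 1.003
gripper_force: 0.0
```

Emit:
drive_tool --steps '[{"dx": 0,"dy": 0,"dz": -30,"wx": 0,"wy": 0,"wz": 0,"hand": 1},{"dx": 0,"dy": 0,"dz": -25,"wx": 0,"wy": 0,"wz": 0,"hand": 1},{"dx": 0,"dy": 0,"dz": 0,"wx": 0,"wy": 0,"wz": 0,"hand": 1},{"dx": 0,"dy": 0,"dz": 0,"wx": 0,"wy": 0,"wz": 0,"hand": 1}]'

```text
t: 20.07
ee_pos: [0.6307, 0.2708, 0.0568]
eef_rot: [-0.002, -0.134, 0.991, -0.001]
force: [0.1, -0.2, 0.8]
gripper_width: 1.0
gripper_force: 0.0
```

Emit:
drive_tool --steps '[{"dx": 1.5,"dy": 0.7,"dz": -20,"wx": 0,"wy": 0,"wz": 0,"hand": 1},{"dx": 0,"dy": 0,"dz": -18,"wx": 0,"wy": 0,"wz": 0,"hand": 1},{"dx": 0,"dy": 0,"dz": -8,"wx": 0,"wy": 0,"wz": 0,"hand": 1},{"dx": 0,"dy": 0,"dz": 0,"wx": 0,"wy": 0,"wz": 0,"hand": 1},{"dx": 0,"dy": 0,"dz": 0,"wx": 0,"wy": 0,"wz": 0,"hand": 1}]'

```text
t: 20.48
ee_pos: [0.6334, 0.272, 0.0131]
eef_rot: [-0.0, -0.134, 0.991, 0.0]
force: [-0.2, -0.1, 0.7]
gripper_width: 1.0
gripper_force: 0.0
```

Emit:
drive_tool --grip_force 30 --steps '[{"dx": 0,"dy": 0,"dz": 0,"wx": 0,"wy": 0,"wz": 0,"hand": 0.5},{"dx": 0,"dy": 0,"dz": 0,"wx": 0,"wy": 0,"wz": 0,"hand": 0.5},{"dx": 0,"dy": 0,"dz": 0,"wx": 0,"wy": 0,"wz": 0,"hand": 0.4},{"dx": 0,"dy": 0,"dz": 0,"wx": 0,"wy": 0,"wz": 0,"hand": 0.3},{"dx": 0,"dy": 0,"dz": 0,"wx": 0,"wy": 0,"wz": 0,"hand": 0.3},{"dx": 0,"dy": 0,"dz": 0,"wx": 0,"wy": 0,"wz": 0,"hand": 0.3},{"dx": 0,"dy": 0,"dz": 0,"wx": 0,"wy": 0,"wz": 0,"hand": 0.3},{"dx": 0,"dy": 0,"dz": 0,"wx": 0,"wy": 0,"wz": 0,"hand": 0.3}]'

```text
t: 21.15
ee_pos: [0.6336, 0.2723, 0.0132]
eef_rot: [0.0, -0.134, 0.991, -0.0]
force: [-0.5, -0.3, 1.0]
gripper_width: 0.618
gripper_force: 30.0
```

Emit:
drive_tool --steps '[{"dx": 0,"dy": 0,"dz": 10,"wx": 0,"wy": 0,"wz": 0,"hand": 0.3},{"dx": 0,"dy": 0,"dz": 20,"wx": 0,"wy": 0,"wz": 0,"hand": 0.3},{"dx": 0,"dy": 0,"dz": 30,"wx": 0,"wy": 0,"wz": 0,"hand": 0.3},{"dx": -14,"dy": -2,"dz": 15,"wx": 0,"wy": 0,"wz": -1.2,"hand": 0.3},{"dx": -28,"dy": -4.5,"dz": 0,"wx": 0,"wy": 0,"wz": -2,"hand": 0.3},{"dx": -35,"dy": -5.5,"dz": 0,"wx": 0,"wy": 0,"wz": -2,"hand": 0.3},{"dx": -35,"dy": -5.5,"dz": 0,"wx": 0,"wy": 0,"wz": -2,"hand": 0.3},{"dx": -35,"dy": -5.5,"dz": 0,"wx": 0,"wy": 0,"wz": -1,"hand": 0.3},{"dx": -28,"dy": -4.5,"dz": 0,"wx": 0,"wy": 0,"wz": 0,"hand": 0.3},{"dx": -14,"dy": -2,"dz": 0,"wx": 0,"wy": 0,"wz": 0,"hand": 0.3}]'

```text
t: 21.98
ee_pos: [0.4398, 0.2415, 0.0879]
eef_rot: [-0.001, -0.064, 0.998, -0.002]
force: [-0.2, 0.5, -2.0]
gripper_width: 0.621
gripper_force: 30.0
```

Emit:
drive_tool --steps '[{"dx": 0,"dy": 0,"dz": -20,"wx": 0,"wy": 0,"wz": 0,"hand": 0.3},{"dx": 0,"dy": 0,"dz": -20,"wx": 0,"wy": 0,"wz": 0,"hand": 0.3},{"dx": 0,"dy": 0,"dz": 0,"wx": 0,"wy": 0,"wz": 0,"hand": 0.3},{"dx": 0,"dy": 0,"dz": 0,"wx": 0,"wy": 0,"wz": 0,"hand": 0.3}]'

```text
t: 22.32
ee_pos: [0.4438, 0.2424, 0.0478]
eef_rot: [-0.001, -0.063, 0.998, -0.0]
force: [0.3, 0.6, -2.8]
gripper_width: 0.621
gripper_force: 30.0
```

Contact is expected near z = 16 mm.

Emit:
drive_tool --steps '[{"dx": 0.5,"dy": 0,"dz": -15,"wx": 0,"wy": 0,"wz": 0,"hand": 0.3},{"dx": 0,"dy": 0,"dz": -9,"wx": 0,"wy": 0,"wz": 0,"hand": 0.3},{"dx": 0,"dy": 0,"dz": -4,"wx": 0,"wy": 0,"wz": 0,"hand": 0.3},{"dx": 0,"dy": 0,"dz": -1,"wx": 0,"wy": 0,"wz": 0,"hand": 0.3},{"dx": 0,"dy": 0,"dz": 0,"wx": 0,"wy": 0,"wz": 0,"hand": 0.3},{"dx": 0,"dy": 0,"dz": 0,"wx": 0,"wy": 0,"wz": 0,"hand": 0.3}]'

```text
t: 22.82
ee_pos: [0.4452, 0.2432, 0.0195]
eef_rot: [0.0, -0.063, 0.998, 0.0]
force: [0.6, 0.3, -3.5]
gripper_width: 0.621
gripper_force: 30.0
```

Emit:
drive_tool --steps '[{"dx": 0,"dy": 0,"dz": -0.6,"wx": 0,"wy": 0,"wz": 0,"hand": 0.3},{"dx": 0,"dy": 0,"dz": -0.6,"wx": 0,"wy": 0,"wz": 0,"hand": 0.3},{"dx": 0,"dy": 0,"dz": 0,"wx": 0,"wy": 0,"wz": 0,"hand": 0.3},{"dx": 0,"dy": 0,"dz": 0,"wx": 0,"wy": 0,"wz": 0,"hand": 0.3}]'

```text
t: 23.15
ee_pos: [0.4451, 0.2428, 0.0179]
eef_rot: [0.0, -0.063, 0.998, 0.0]
force: [-0.0, 0.1, -2.7]
gripper_width: 0.617
gripper_force: 30.0
```

Emit:
drive_tool --steps '[{"dx": 0,"dy": 0,"dz": -0.6,"wx": 0,"wy": 0,"wz": 0,"hand": 0.3},{"dx": 0,"dy": 0,"dz": -0.6,"wx": 0,"wy": 0,"wz": 0,"hand": 0.3},{"dx": 0,"dy": 0,"dz": 0,"wx": 0,"wy": 0,"wz": 0,"hand": 0.3},{"dx": 0,"dy": 0,"dz": 0,"wx": 0,"wy": 0,"wz": 0,"hand": 0.3}]'

```text
t: 23.48
ee_pos: [0.4449, 0.2428, 0.0166]
eef_rot: [-0.0, -0.063, 0.998, 0.0]
force: [0.8, -1.1, -2.6]
gripper_width: 0.618
gripper_force: 30.0
```

Emit:
drive_tool --steps '[{"dx": 0,"dy": 0,"dz": -0.6,"wx": 0,"wy": 0,"wz": 0,"hand": 0.3},{"dx": 0,"dy": 0,"dz": 0,"wx": 0,"wy": 0,"wz": 0,"hand": 0.3},{"dx": 0,"dy": 0,"dz": 0,"wx": 0,"wy": 0,"wz": 0,"hand": 0.3}]'

```text
t: 23.73
ee_pos: [0.445, 0.2429, 0.0162]
eef_rot: [0.0, -0.063, 0.998, 0.0]
force: [-0.7, -0.8, 0.2]
gripper_width: 0.62
gripper_force: 30.0
```

Emit:
drive_tool --steps '[{"dx": 0,"dy": 0,"dz": -0.4,"wx": 0,"wy": 0,"wz": 0,"hand": 0.3},{"dx": 0,"dy": 0,"dz": 0,"wx": 0,"wy": 0,"wz": 0,"hand": 0.7},{"dx": 0,"dy": 0,"dz": 0,"wx": 0,"wy": 0,"wz": 0,"hand": 0.9},{"dx": 0,"dy": 0,"dz": 0,"wx": 0,"wy": 0,"wz": 0,"hand": 0.9},{"dx": 0,"dy": 0,"dz": 0,"wx": 0,"wy": 0,"wz": 0,"hand": 0.9},{"dx": 0,"dy": 0,"dz": 15,"wx": 0,"wy": 0,"wz": 0,"hand": 0.9},{"dx": 0,"dy": 0,"dz": 30,"wx": 0,"wy": 0,"wz": 0,"hand": 0.9},{"dx": 0,"dy": 0,"dz": 40,"wx": 0,"wy": 0,"wz": 0,"hand": 1},{"dx": 0,"dy": 0,"dz": 40,"wx": 0,"wy": 0,"wz": 0,"hand": 1},{"dx": 0,"dy": 30,"dz": 20,"wx": 0,"wy": 0,"wz": 0,"hand": 1}]'

```text
t: 24.57
ee_pos: [0.4479, 0.2677, 0.1635]
eef_rot: [0.002, -0.058, 0.998, -0.002]
force: [0.7, -0.5, -0.2]
gripper_width: 0.982
gripper_force: 0.0
```

Emit:
drive_tool --steps '[{"dx": 0,"dy": 38,"dz": 0,"wx": 0,"wy": 0,"wz": 0,"hand": 1},{"dx": 0,"dy": 38,"dz": 0,"wx": 0,"wy": 0,"wz": 0,"hand": 1},{"dx": 0,"dy": 38,"dz": 0,"wx": 0,"wy": 0,"wz": 0,"hand": 1},{"dx": 0,"dy": 38,"dz": 0,"wx": 0,"wy": 0,"wz": 0,"hand": 1},{"dx": 0,"dy": 38,"dz": 0,"wx": 0,"wy": 0,"wz": 0,"hand": 1},{"dx": 0,"dy": 30,"dz": 0,"wx": 0,"wy": 0,"wz": 0,"hand": 1},{"dx": 0,"dy": 0,"dz": 0,"wx": 0,"wy": 0,"wz": 0,"hand": 1},{"dx": 0,"dy": 0,"dz": 0,"wx": 0,"wy": 0,"wz": 0,"hand": 1}]'

```text
t: 25.23
ee_pos: [0.4434, 0.4945, 0.1602]
eef_rot: [-0.001, -0.065, 0.998, 0.0]
force: [0.1, -0.4, 0.7]
gripper_width: 1.002
gripper_force: 0.0
```

```bash
python3 - <<'E'
from h import *
c,im,P=cam('top');save('end.png',im)
for k,b,lo,hi in(('encl',(140,275,210,375),.025,.045),('hs',(268,163,345,247),.025,.045),('trafo',(275,298,337,366),.03,.06),('tor',(415,297,480,358),.018,.045),('reel',(212,255,252,292),.02,.05),('bottle',(365,260,400,290),.02,.09)): rect(P,im,b,lo,hi,name=k)
E
```

```text
encl       n=2076 c=(444.4,242.5) long=112.0 short=56.0 long-axis=7.5deg zmed=33.7 mean=(444.2,241.6)
hs         n=636 c=(666.4,14.2) long=80.2 short=56.4 long-axis=-18.3deg zmed=32.9 mean=(666.0,14.7)
trafo      n=676 c=(438.4,6.9) long=51.8 short=42.5 long-axis=-10.2deg zmed=44.7 mean=(438.5,6.4)
tor        n=788 c=(455.4,-241.6) long=52.9 short=52.6 long-axis=-43.1deg zmed=28.0 mean=(455.5,-241.2)
reel       n=436 c=(539.9,137.9) long=41.0 short=38.5 long-axis=-88.6deg zmed=32.5 mean=(539.8,137.4)
bottle     n=206 c=(543.2,-124.6) long=27.5 short=25.4 long-axis=-44.1deg zmed=40.3 mean=(542.5,-123.4)
```

View pics/end.png

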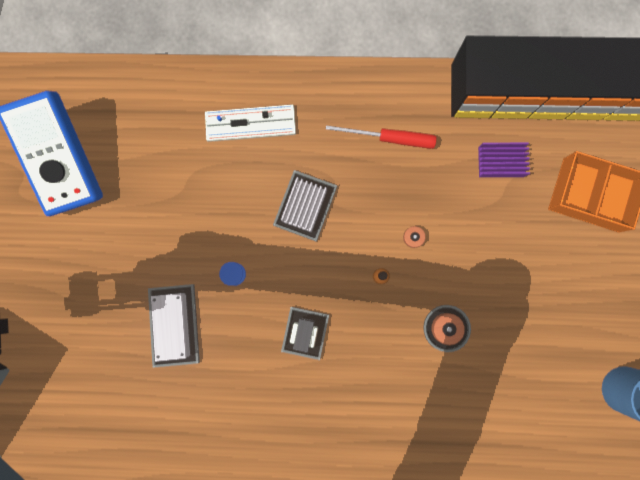

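All four parts lie in their trays (174,326), (306,205), (306,333) and (447,328), flat, centred and aligned. The reel and bottle have not moved.

```bash
python3 -c "
from station import bot
print(bot.sign_off())"
```

```text
the job is handed in; nothing more can be done
None
```

All four parts are set down flat, centred and aligned in their matching trays, the bottle and reel have not moved, and the job was handed in at about 25 s on the robot's clock.

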